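# Jack up the light table top and hold it

### The arm

A 7-joint arm with a two-finger parallel gripper is mounted at the origin on the work surface. World frame = base frame: x ahead of the robot, y to its left, z up, the work surface at z = 0. Lengths are in m, angles in degrees, forces in N, time in s.
With the tool pointing down it reaches from about 0.35 to 0.775 m from the base axis. Payload 3.1 kg.
Tool frame: the origin (TCP) lies on the centre line of the jaws, within the pads' length; the fingertips stand 17 mm ahead of it and the grasp point (between the pads) lies 2 mm behind it (robot.tip_reach is the distance from the TCP to the fingertips, in m); z points along the fingers, y is the direction in which the jaws open and shut (so a half turn about z gives the same grasp; the last joint's range is limited). The gripper opens to 85 mm and grips with 20 to 120 N. Pads are 22 mm wide; open, the fingers measure 114 mm over their backs; the gripper's body (76 mm by 85 mm) begins 54 mm behind the grasp point. The pads swing forward as they close: fully open they stand 13 mm farther back than shut.
Start: joints at [-67.191, 17.813, 0.802, 86.603, -0.252, 75.585, -1.558], TCP at [0.234, 0.498, 0.248] pointing down, gripper open.
Joint ranges: [-154.91, 154.91], [-16.99, 109.72], [-72.82, 74.43], [7.12, 147.25], [-82.49, 262.49], [11.32, 116.49], [-174.64, 174.64]. Speed limits (degrees/s): [159.86, 159.86, 180, 180, 180, 180, 180].

### API

Orientations are given as [roll, pitch, yaw] about the fixed x, y, z axes, in that order (R = Rz(yaw) Ry(pitch) Rx(roll)).
In Python, from station import robot, fingers, vision, workorder, recognise gives the robot as it stands. Calls block until the motion is done:
- robot.move_to(position, orientation): joint-space move of the TCP to a pose.
- robot.line_to(position, orientation=None, velocity=0.15, f_stop=None): straight line of the TCP; orientation=None keeps the orientation; velocity is the mean speed in m/s. With f_stop (N) it stops when the force on the tool has changed by that much, and returns True; else False.
- robot.move_j(angles): joint-space move.
- fingers.gripper_to(opening, force=None): opening from 0.0 (shut) to 1.0 (fully open); force is the grip in N (None keeps the last); returns when the fingers have stopped.
- robot.pause(seconds).
- robot.inverse_kinematics(position, orientation): joint angles nearest the present ones, or None.
- vision.grab_frame(name): name is "side" or "top" or "wrist"; returns the picture (480x640x3 uint8, red, green, blue); there is no depth.
- vision.calibration(name): a dict with "mtx" (3x3 intrinsics, pixels), "extrinsics" (4x4, takes a point from world to camera coordinates); the wrist camera has in their place "T_tool_cam" (4x4, takes a point from camera to tool coordinates, whose origin is the TCP and whose axes are the flange's). Camera axes: x right, y up, looking along -z (the intrinsics and any distortion apply to the point x, -y, -z); pixel columns grow to the right and rows downward; lengths in m; the calibration is good to about 2 mm. A picture is of the moment at which its call begins: read the wrist's pose just before it. calibration takes no time and is no camera call.
A pose or a line that the arm cannot do raises robot.PlanningError and nothing moves.
- workorder.close_job(): hands the job in, once; it reports no verdict.
Trained networks look in the newest picture that a camera, given by its name, has taken for a name from the list of things; names that differ only in an ending like _2 or _b are one class to them, and where a whole thing is asked for, a point or a joint stands for the part that bears it (a point fixed in the world has none). Each returns a list of dicts, best first, with "p" (0 to 1); they miss things now and then, are a little off and sometimes report something else, mostly with a low value. They report only what shows in the picture. A call takes as long as a camera call. They do not tell look-alikes from the thing itself.
- recognise(label, camera): "rect" ([centre column, centre row, width, height] in pixels, round what is visible of it).
Readings, each from a call of its own:
- robot.current_time_s(): time.
- robot.current_joint_positions(): joint angles.
- robot.current_dq(): joint speeds.
- robot.current_joint_torque(): joint torques, N m.
- robot.current_tool_pos(): TCP position.
- robot.current_eef_rot(): TCP orientation.
- robot.current_contact_force(): force on the tool from outside, world axes, zero at the start.
- robot.current_torque(): the same for the moment, N m.
- robot.current_finger_gap(): opening from 0.0 (shut) to 1.0 (fully open).
Only numpy, scipy, OpenCV 4.12 (cv2) and the standard library are available. Lean on these libraries where they do the work, as an engineer would, in place of code of your own. Each camera call takes 0.05 s, during which the arm holds its last target.

### The job

Slide the clear guard fully open, off the lift lug on the front of the light table, then drag the lever jack in so that its saddle sits centred below the round boss that marks the lift point. Work the jack handle once as a test - fully down so the top lifts, then let it come fully back up - and then press it fully down again and finish while holding it down, with the top raised on the jack alone so that a helper can fit shims. Leave the jar, the soldering iron stand and the wooden stick alone.

Things in the scene. Friction and masses are not known exactly. Their poses are not given: they have to be found in the camera images.
- stand: light table: white housing 290 (x) x 340 (y) mm fixed to the bench; its aluminium-framed top (1.5 to 3.1 kg, surface 95 mm up, rail and panel 102 mm) is hinged at the back, 290 mm behind the front face, 70 mm up. Origin on the bench below the middle of the front face; +x points into the table, +y along the front. The jack's base cannot go past x = 0.
- lift_point (a point): lift point: underside of the steel lug (44 mm wide along y, 8 mm thick, sticking 49 mm out of the front of the top), right below a round boss 18 mm across and 6 mm high on the lug. It lies 34 mm before the front face and at y = -50 mm of the stand; 70 mm above the bench when the top is down, 92 mm with the jack fully up. The axes are those of the stand while the top is down.
- guard (a joint): position in m of the sliding guard that hangs on the top: 0 = shut, over the lug; 0.13 = fully open at its end stop, slid along the stand's +y. Needs about 2 to 3 N. The guard is a clear sheet, 90 mm wide along y, a flat top 37 mm above the lift point and a front sheet 35 mm before the lift point that reaches down to 22 mm above the bench.
- guard_knob (a point): middle of the top face of the guard's black knob, a block 30 (x) x 20 (y) x 34 mm high, aligned with the stand's axes, top 140 mm above the bench. Grip it across its 20 mm or push it from its side.
- jack: loose lever jack, 0.64 to 0.92 kg: dark steel base plate 176 (x) x 64 (y) x 10 mm high, origin at the centre of its underside; +x points to its saddle end, its handle rises toward -x. Two grey cheeks at x = 5 to 55 mm, 57 mm high and 54 mm wide over all, hold the handle pivot at x = 30 mm, z = 45 mm. It slides on the bench when its handle or its body is pushed or dragged.
- saddle_top (a point): centre of the top of the jack's round saddle (38 mm across, at x = 70 mm of the jack), 60 mm above the bench when down. Rises 64 mm per rad of handle: 32 mm for the full stroke, the first 10 mm of it free.
- handle (a joint): handle angle in rad pressed: 0 = fully up (a spring and the load bring it back there by itself when let go, in about 1 to 2 s), 0.5 = fully down at its stop, handle level. Pressing at the pad takes about 3 N free and 8 to 14 N lifting.
- handle_pad (a point): middle of the top face of the black rubber pad at the handle's end: pad 36 mm long along the handle, 28 mm wide (jack y), 12 mm thick. It moves on an arc of 110 mm radius about the pivot: about 103 mm above the bench with the handle up (rising 0.5 rad toward the handle's end), 51 mm with the handle down; the pad lies 80 mm behind the jack's origin then. Its axes turn with the handle; level and along the jack's axes when up.
- jar: bystander: closed amber glass jar, 64 mm across, 85 mm high; origin under its centre
- iron_stand: bystander: black base 110 x 70 x 18 mm with an upright wire coil 50 mm across to 118 mm high; origin under its centre
- lathekin: bystander: flat wooden stick 160 x 28 x 14 mm; origin under its centre
There are look-alikes about, which are no part of the job. What is shaped like the jack but orange or turquoise is not meant.

How it is judged:
By the outcome, as a careful person would: the job done as asked, in the order asked, and still so for the second after the job is handed in, while the arm keeps its last pose, push and grip.
It also fails if it takes over 72 s, if anything falls off the work surface, if the arm or the gripper's body presses on something with over 40 N, if the wrist force passes 120 N, or if a joint passes its speed limit or range.

## Working session

There is one attempt and no reset: what is moved stays moved. The work goes in short steps, each a Python script; the robot and the scene stay as the last script left them, time stands still between calls to the robot, and variables do not carry over. Pictures are saved under pics/ and viewed, and the job is handed in when it is done.

```bash
ls; mkdir -p pics; cat > h.py <<'E'
from station import robot, fingers, vision, workorder, recognise
import numpy as np, cv2
def save(n,f):
    im=vision.grab_frame(n); cv2.imwrite('pics/'+f,im[:,:,::-1]); return im
def proj(n,P):
    c=vision.calibration(n); K=np.array(c['mtx']); E=np.array(c['extrinsics'])
    P=np.atleast_2d(P); q=(E[:3,:3]@P.T).T+E[:3,3]; q=q*[1,-1,-1]
    u=(K@q.T).T; return u[:,:2]/u[:,2:]
def ray_z(n,px,z):
    c=vision.calibration(n); K=np.array(c['mtx']); E=np.array(c['extrinsics'])
    d=np.linalg.inv(K)@[px[0],px[1],1]; d=d*[1,-1,-1]
    R=E[:3,:3]; o=-R.T@E[:3,3]; d=R.T@d
    return o+d*(z-o[2])/d[2]
E
python3 - <<'E'
from h import *
for n in ['top','side','wrist']:
    save(n,n+'0.png'); print(n,vision.calibration(n))
    if n!='wrist':
        for l in ['stand','guard','guard_knob','jack','saddle_top','handle_pad','jar','iron_stand','lathekin']:
            print(l,[(np.round(d['rect']),round(d['p'],2)) for d in recognise(l,n)])
print(robot.current_time_s())
E
```

```text
pics
top {'mtx': array([[551.78694094,   0.        , 330.77872939],
       [  0.        , 551.78694094, 249.30521817],
       [  0.        ,   0.        ,   1.        ]]), 'extrinsics': array([[ 9.53548505e-03, -9.99953679e-01,  1.30971766e-03,
         6.20628362e-03],
       [ 9.83004223e-01,  9.61397931e-03,  1.83331038e-01,
        -5.72116712e-01],
       [-1.83335138e-01, -4.60692388e-04,  9.83050362e-01,
        -1.37474965e+00],
       [ 0.00000000e+00,  0.00000000e+00,  0.00000000e+00,
         1.00000000e+00]])}
stand [(array([346., 151., 134., 139.]), 0.74)]
guard [(array([367., 196.,  37.,  49.]), 0.87)]
guard_knob [(array([363., 198.,  41.,  49.]), 0.78)]
jack [(array([387., 279.,  32.,  69.]), 0.92), (array([456., 337.,  80.,  30.]), 0.89), (array([230., 198.,  74.,  36.]), 0.83), (array([291., 297.,  76.,  39.]), 0.72)]
saddle_top [(array([256., 185.,  12.,  13.]), 0.67), (array([424., 332.,  16.,  18.]), 0.62), (array([396., 250.,  14.,  16.]), 0.47), (array([264., 284.,  16.,  14.]), 0.43)]
handle_pad [(array([388., 289.,  14.,  39.]), 0.75), (array([301., 298.,  39.
[... 1409 characters left out ...]
71.,  36.,  14.]), 0.41)]
iron_stand [(array([230., 186.,  36.,  40.]), 0.97)]
lathekin [(array([440., 337.,  62.,  29.]), 0.55), (array([406., 212., 149.,  94.]), 0.34)]
wrist {'mtx': array([[415.85987569,   0.        , 323.62911996],
       [  0.        , 415.85987569, 237.91501206],
       [  0.        ,   0.        ,   1.        ]]), 'T_tool_cam': array([[-3.66952926e-04,  9.54538876e-01,  2.98086228e-01,
         7.68351228e-02],
       [ 9.99999719e-01,  5.45042979e-04, -5.14320607e-04,
         1.94074189e-04],
       [-6.53408820e-04,  2.98085955e-01, -9.54538808e-01,
        -1.24923660e-01],
       [ 0.00000000e+00,  0.00000000e+00,  0.00000000e+00,
         1.00000000e+00]])}
1.05
```

View pics/top0.png

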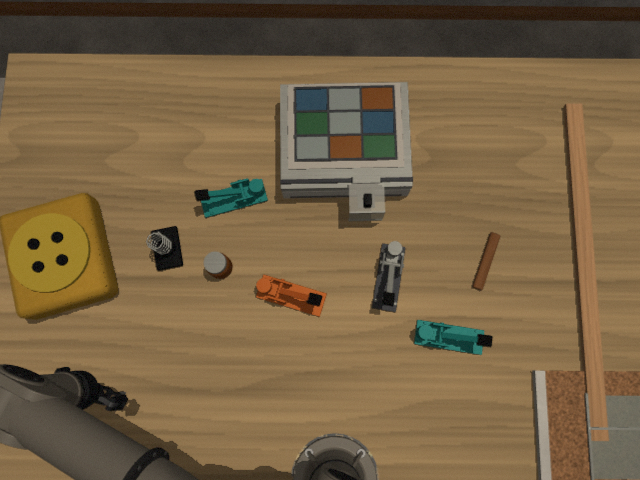

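View pics/side0.png

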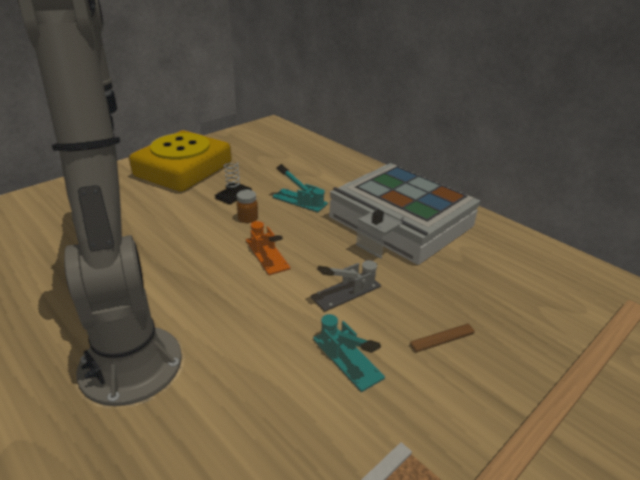

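```bash
python3 - <<'E'
import cv2
a=cv2.imread('pics/top0.png'); cv2.imwrite('pics/topc.png',cv2.resize(a[80:380,180:540],None,fx=2,fy=2,interpolation=cv2.INTER_CUBIC))
a=cv2.imread('pics/side0.png'); cv2.imwrite('pics/sidec.png',cv2.resize(a[150:400,210:500],None,fx=2.4,fy=2.4,interpolation=cv2.INTER_CUBIC))
E
```

```text
(no output)
```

View pics/topc.png

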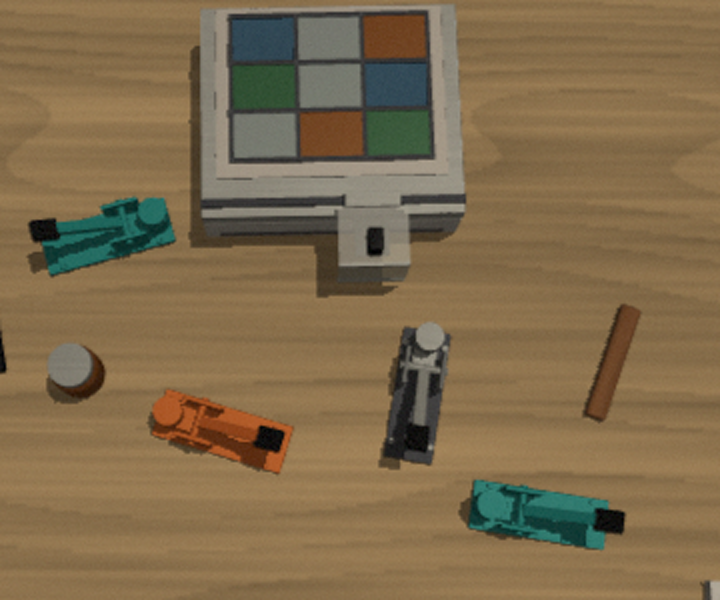

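View pics/sidec.png

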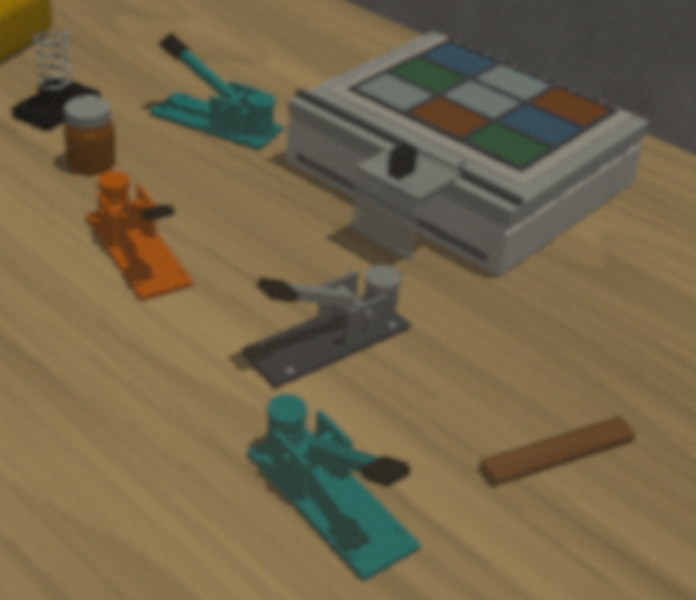

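The job's jack is the grey one (top image, saddle at about 396,250 and pad at 388,289). It lies just in front of the lug, which sits under the clear guard with its knob at 367,200. The turquoise and orange ones are look-alikes. Next I'll compute rough poses and take a wrist view.

```bash
python3 - <<'E'
from h import *
print('saddle',ray_z('top',(180+430/2,80+335/2),.06))
print('pad',ray_z('top',(180+417/2,80+438/2),.103))
print('knob top',ray_z('top',(180+376/2,80+236/2),.14))
for n,p in dict(TL=(203,10),TR=(457,6),FL=(203,205),FR=(464,200)).items(): print(n,ray_z('top',(180+p[0]/2,80+p[1]/2),.095 if n[0]=='T' else 0.095))
for n,p in dict(a=(404,326),b=(451,333),c=(387,457),d=(433,464)).items(): print(n,ray_z('top',(180+p[0]/2,80+p[1]/2),.01))
print('jar',ray_z('top',(217,262),.085),'stick',ray_z('top',(487,261),.014))
print(robot.inverse_kinematics([0.50,-0.10,0.36],[180,0,0]),robot.current_eef_rot())
print(robot.inverse_kinematics([0.50,-0.10,0.36],[180,0,180]))
E
```

```text
saddle [ 0.57705215 -0.15366385  0.06      ]
pad [ 0.44001979 -0.13111928  0.103     ]
knob top [ 0.68557281 -0.07900398  0.14      ]
TL [1.00694242 0.1468672  0.095     ]
TR [ 1.01611762 -0.1907006   0.095     ]
FL [0.73739868 0.13988306 0.095     ]
FR [ 0.74742137 -0.19532031  0.095     ]
a [ 0.59850687 -0.12496247  0.01      ]
b [ 0.58959606 -0.18762633  0.01      ]
c [ 0.42370515 -0.10143253  0.01      ]
d [ 0.41516795 -0.16145656  0.01      ]
jar [0.53074383 0.29772878 0.085     ] stick [ 0.55181212 -0.40244291  0.014     ]
[-30.54987627  14.35526113  51.70717687  81.06733759 -11.22087739
  89.92260883 -69.7144061 ] [1.79999083e+02 5.12918795e-05 1.54808827e+02]
[-28.16774716  13.73765509  48.22941933  80.99749158 -10.20181712
  89.7567884  109.27800972]
```

```bash
python3 - <<'E'
from h import *
robot.move_j([10,17.8,0.8,86.6,-.25,75.6,-80])
print(robot.current_tool_pos(),robot.current_eef_rot(),robot.current_time_s())
print(robot.inverse_kinematics([0.62,-0.10,0.33],[180,0,0]))
robot.move_to([0.62,-0.10,0.33],[180,0,0])
p=robot.current_tool_pos();o=robot.current_eef_rot()
save('wrist','w1.png')
print(p,o,robot.current_time_s(),robot.current_contact_force())
E
```

```text
[ 0.53748465 -0.11626349  0.24842941] [-1.79950545e+02 -7.14866783e-03 -6.63816969e-01] 3.4833
[  7.36350388  26.30428117   0.40937228  63.14586374  -0.18141562
  90.55043329 -82.27125457]
[ 0.6198552  -0.09920268  0.32928078] [1.79997185e+02 8.06495731e-02 9.21419139e-02] 4.075 [ 0.07624573 -0.5650556  -0.21910613]
```

View pics/w1.png

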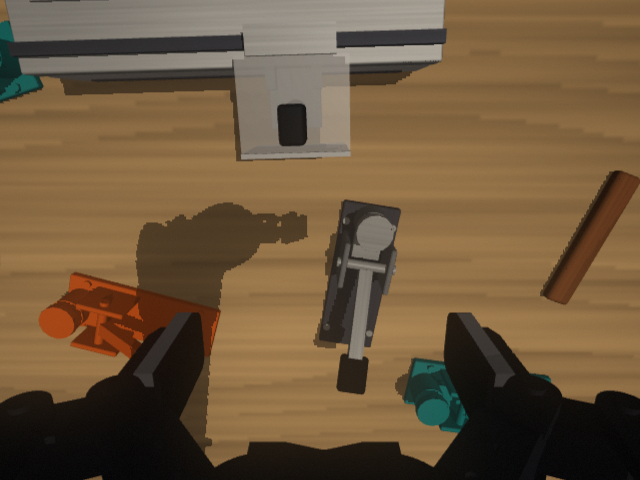

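```bash
cat >> h.py <<'E'
from scipy.spatial.transform import Rotation as Rn
def wcam(p,o):
    c=vision.calibration('wrist'); T=np.eye(4); T[:3,:3]=Rn.from_euler('xyz',o,degrees=True).as_matrix(); T[:3,3]=p
    return np.array(c['mtx']),T@np.array(c['T_tool_cam'])
def wray(p,o,px,z):
    K,T=wcam(p,o); d=T[:3,:3]@((np.linalg.inv(K)@[px[0],px[1],1])*[1,-1,-1]); return T[:3,3]+d*(z-T[2,3])/d[2]
def wproj(p,o,P):
    K,T=wcam(p,o); P=np.atleast_2d(P); q=((P-T[:3,3])@T[:3,:3])*[1,-1,-1]; u=q@K.T; return u[:,:2]/u[:,2:]
E
python3 - <<'E'
from h import *
p,o=[ 0.6198552 ,-0.09920268 , 0.32928078], [1.79997185e+02, 8.06495731e-02 ,9.21419139e-02]
for n,px,z in [('saddle',(376,230),.06),('pad',(352,373),.103),('knob',(292,121),.14),('FR_top',(444,30),.095),('FR_b',(443,44),.095),('FL',(20,58),.095),('ca',(343,201),.01),('cb',(400,209),.01),('cc',(371,346),.01),('cd',(319,340),.01),('guard fl',(240,160),.107),('guard fr',(350,153),.107),('guard tl',(233,60),.107),('guard tr',(350,57),.107)]:
    print(n,wray(p,o,px,z))
im=cv2.imread('pics/w1.png'); cv2.imwrite('pics/w1c.png',cv2.resize(im[0:180,200:460],None,fx=3,fy=3,interpolation=cv2.INTER_CUBIC))
E
```

```text
saddle [ 0.5801541  -0.15022181  0.06      ]
pad [ 0.44581564 -0.12668147  0.103     ]
knob [ 0.68623153 -0.07542907  0.14      ]
FR_top [ 0.75351285 -0.19244264  0.095     ]
FR_b [ 0.74350528 -0.19253642  0.095     ]
FL [0.73292275 0.14371259 0.095     ]
ca [ 0.59831212 -0.11953436  0.01      ]
cb [ 0.58946324 -0.18211004  0.01      ]
cc [ 0.41802722 -0.15642451  0.01      ]
cd [ 0.42622926 -0.09303291  0.01      ]
guard fl [ 0.65409963 -0.02933471  0.107     ]
guard fr [ 0.6599196  -0.12012466  0.107     ]
guard tl [ 0.73045684 -0.02845547  0.107     ]
guard tr [ 0.73269428 -0.11864733  0.107     ]
```

View pics/w1c.png

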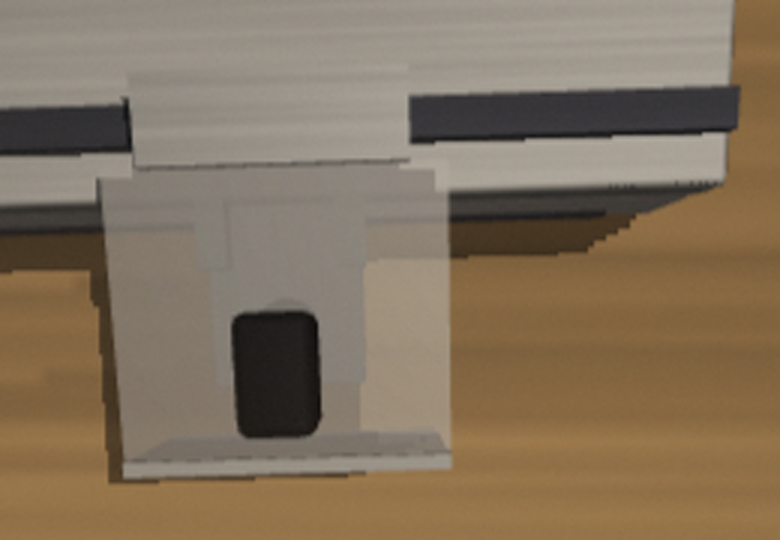

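```bash
python3 - <<'E'
from h import *
fingers.gripper_to(0.0,40)
O=[180,0,2]
u=np.array([-np.sin(np.radians(2)),np.cos(np.radians(2)),0])
k=np.array([.686,-.0755,.133]); s=k-u*.055
robot.move_to(list(s+[0,0,.07]),O); robot.line_to(list(s),O,velocity=.2)
print(robot.current_time_s(),robot.current_tool_pos(),robot.current_contact_force())
r=robot.line_to(list(s+u*.06),O,velocity=.08,f_stop=15)
print(r,robot.current_tool_pos(),robot.current_contact_force())
r=robot.line_to(list(s+u*.205),O,velocity=.08,f_stop=15)
print(r,robot.current_tool_pos(),robot.current_contact_force(),robot.current_time_s())
save('top','t2.png')
E
python3 - <<'E'
import cv2
a=cv2.imread('pics/t2.png'); cv2.imwrite('pics/t2c.png',cv2.resize(a[80:380,180:540],None,fx=2,fy=2,interpolation=cv2.INTER_CUBIC))
E
```

```text
5.9833 [ 0.68902497 -0.13020736  0.13579978] [ 0.44365561  0.51132141 -0.31566365]
False [ 0.6854102  -0.07002189  0.13243121] [ 0.91488576 -0.25506461  0.1948035 ]
True [0.68209343 0.03092409 0.13262129] [ 1.17464712 -0.9940995   1.18658333] 8.1083
```

View pics/t2c.png

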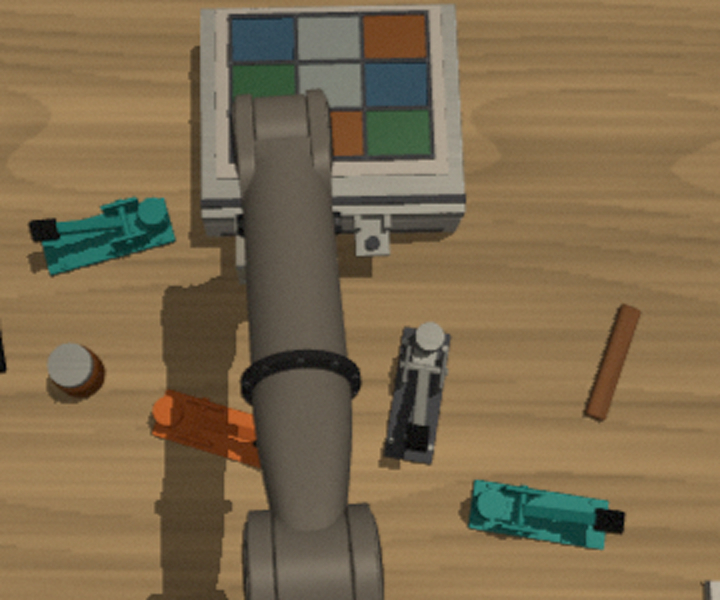

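```bash
python3 - <<'E'
from h import *
O=[180,0,2]
p=np.array(robot.current_tool_pos())
r=robot.line_to(list(p+[-.001,.02,0]),O,velocity=.03,f_stop=10)
print(r,robot.current_tool_pos(),robot.current_contact_force(),robot.current_time_s())
# back off, view from above lug
p=np.array(robot.current_tool_pos())
robot.line_to(list(p+[0,-.02,0]),velocity=.15)
robot.line_to(list(p+[0,-.02,.07]),velocity=.25)
robot.move_to([0.62,-0.09,0.28],[180,0,0])
robot.pause(.2)
p=robot.current_tool_pos();o=robot.current_eef_rot()
save('wrist','w3.png'); print(list(p),list(o),robot.current_time_s())
E
```

```text
True [0.68094884 0.03064533 0.13082978] [ 0.45138438  0.33349242 -0.14929924] 8.6
[np.float64(0.6199200605258235), np.float64(-0.08756972030084283), np.float64(0.2780230363747511)] [np.float64(-179.90169475562237), np.float64(0.18366400414251818), np.float64(0.20106915242183984)] 10.1833
```

View pics/w3.png

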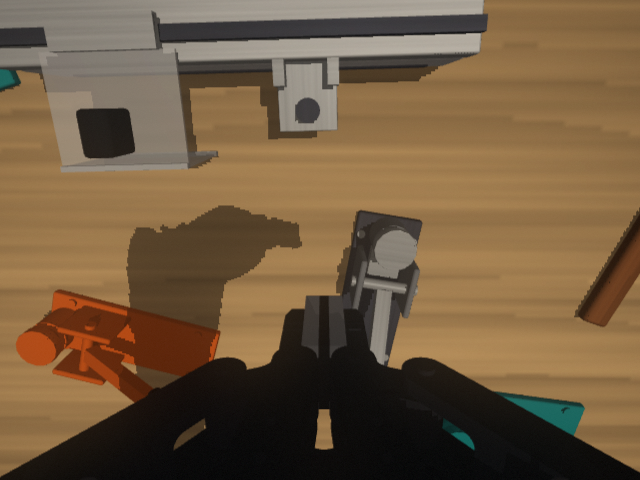

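```bash
python3 - <<'E'
from h import *
p,o=[0.6199200605258235,-0.08756972030084283,0.2780230363747511],[-179.90169475562237,0.18366400414251818,0.20106915242183984]
for n,px,z in [('boss',(307,110),.084),('boss@t',(307,110),.078),('saddle',(396,248),.06),('knobtop',(105,125),.14),('guard fl',(62,170),.107),('gfr',(188,165),.107),('FRt',(481,50),.095),('Lt',(335,56),.095),('FL',(42,68),.095),('lugL',(281,131),.078),('lugR',(337,129),.078)]: print(n,wray(p,o,px,z))
print('top boss',ray_z('top',(180+374/2,80+243/2),.084), 'saddle',ray_z('top',(180+430/2,80+337/2),.06))
print('side?',proj('side',[.698,-.078,.084]))
a=cv2.imread('pics/w3.png'); cv2.imwrite('pics/w3c.png',cv2.resize(a[40:360,240:500],None,fx=2.2,fy=2.2,interpolation=cv2.INTER_CUBIC)[:600])
E
```

```text
boss [ 0.69355432 -0.07412872  0.084     ]
boss@t [ 0.69350174 -0.07388376  0.078     ]
saddle [ 0.57872232 -0.14962884  0.06      ]
knobtop [0.6848948  0.04709494 0.14      ]
guard fl [0.65246316 0.09936111 0.107     ]
gfr [0.65630691 0.009438   0.107     ]
FRt [ 0.73292724 -0.1929665   0.095     ]
Lt [ 0.72889471 -0.09398019  0.095     ]
FL [0.72070874 0.10760089 0.095     ]
lugL [ 0.67823265 -0.054049    0.078     ]
lugR [ 0.6798389  -0.09645026  0.078     ]
top boss [ 0.69219419 -0.08023787  0.084     ] saddle [ 0.57443043 -0.15363291  0.06      ]
side? [[379.5957832  228.22478539]]
```

View pics/w3c.png

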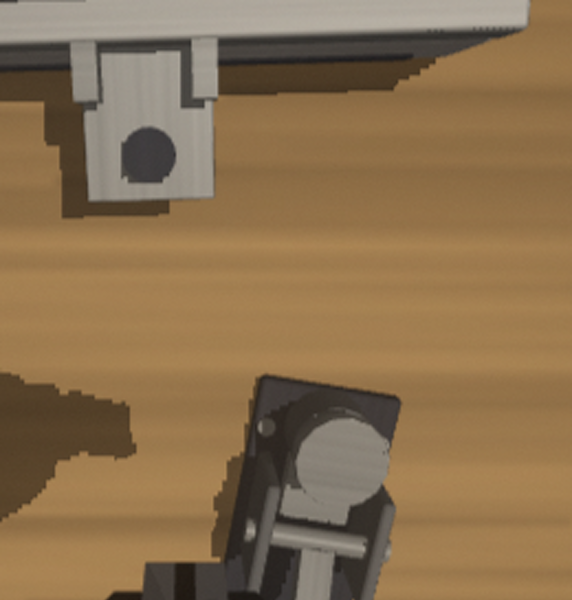

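```bash
python3 - <<'E'
from h import *
fingers.gripper_to(0.65,40)
a=np.radians(-9); d=np.array([np.cos(a),np.sin(a),0])
sad=np.array([.579,-.150,0]); pad=sad-.1365*d
O=[180,0,-9]
g=[pad[0],pad[1],.094]
robot.move_to([g[0],g[1],.19],O)
print(robot.current_time_s(),robot.current_tool_pos())
r=robot.line_to(g,O,velocity=.12,f_stop=8); print(r,robot.current_tool_pos())
save('side','s4.png')
fingers.gripper_to(0.0,40); robot.pause(.1)
print(robot.current_finger_gap(),robot.current_contact_force(),robot.current_tool_pos(),robot.current_eef_rot(),robot.current_time_s())
save('side','s5.png')
E
python3 - <<'E'
import cv2,numpy as np
a=[cv2.resize(cv2.imread(f'pics/s{i}.png')[150:400,210:420],None,fx=1.9,fy=1.9,interpolation=cv2.INTER_CUBIC) for i in (4,5)]
cv2.imwrite('pics/s45.png',np.hstack(a))
E
```

```text
11.575 [ 0.44609366 -0.12850984  0.19111341]
False [ 0.44518182 -0.1287696   0.09464723]
0.3192714435928626 [-0.74442482  0.03272514  4.6369229 ] [ 0.44466911 -0.12866483  0.09464281] [-1.79994329e+02 -7.14107120e-02 -9.00562116e+00] 13.0333
```

View pics/s45.png

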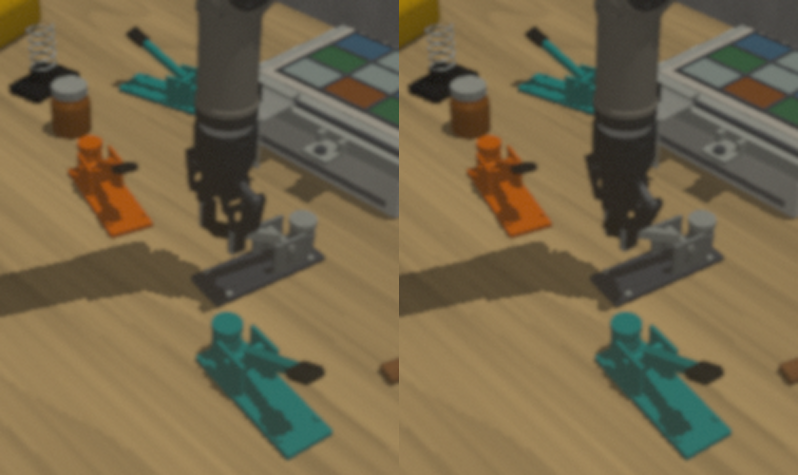

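The gripper holds the pad (27 mm gap). Now I'll drag the jack in.

```bash
python3 - <<'E'
from h import *
b=np.radians(2); boss=np.array([.6936,-.0741])
t=boss-.1365*np.array([np.cos(b),np.sin(b)])
r=robot.line_to([t[0],t[1],.0946],[180,0,2],velocity=.07,f_stop=20)
print(r,robot.current_tool_pos(),robot.current_eef_rot(),robot.current_contact_force(),robot.current_time_s())
fingers.gripper_to(0.65); robot.pause(.1)
print(robot.current_contact_force())
p=robot.current_tool_pos()
robot.line_to([p[0],p[1],.2],velocity=.25)
robot.move_to([0.61,-0.08,0.27],[180,0,2]); robot.pause(.2)
p=robot.current_tool_pos();o=robot.current_eef_rot()
save('wrist','w6.png'); print(list(p),list(o),robot.current_time_s())
E
```

```text
False [ 0.55394093 -0.08294867  0.09449017] [179.76304922   0.38749705   1.78878558] [-6.9583384  -3.72800472  7.6451857 ] 15.0
[ 0.00633388 -0.43321199 -0.05969039]
[np.float64(0.608435096299526), np.float64(-0.07997558382844228), np.float64(0.2678151856990843)] [np.float64(-179.96893870724622), np.float64(0.26810833751721425), np.float64(1.9918365560211713)] 16.75
```

View pics/w6.png

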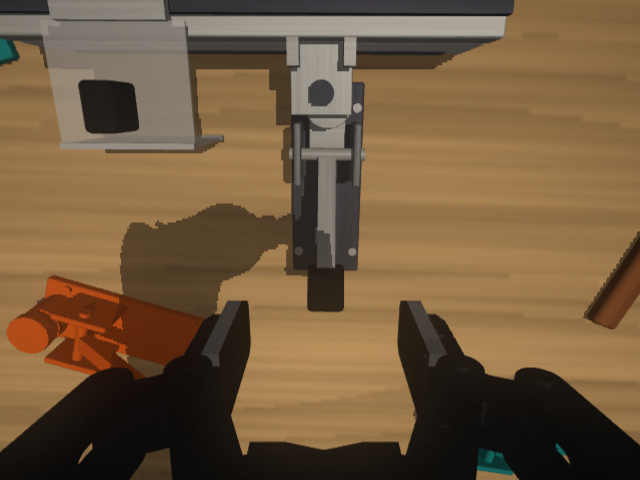

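```bash
cat > fit.py <<'E'
from h import *
from scipy.optimize import least_squares
def fit(p,o,feats,bosspx):
    boss=wray(p,o,bosspx,.084)
    def f(v):
        R=np.array([[np.cos(v[2]),-np.sin(v[2])],[np.sin(v[2]),np.cos(v[2])]])
        P=[np.r_[R@np.array(q[:2])+v[:2],q[2]] for q,_ in feats]
        return (wproj(p,o,P)-[x for _,x in feats]).ravel()
    s=least_squares(f,[.62,-.08,0.03],loss='soft_l1',f_scale=2,x_scale=[.01,.01,.05])
    v=s.x; sad=v[:2]+.07*np.array([np.cos(v[2]),np.sin(v[2])])
    print('jack',v[:2],np.degrees(v[2]),'res',np.round(f(v).reshape(-1,2),1).tolist()); print('saddle',sad,'boss',boss,'need',boss[:2]-sad)
    return boss,sad,v
E
python3 - <<'E'
from fit import *
p,o=[0.608435096299526,-0.07997558382844228,0.2678151856990843],[-179.96893870724622,0.26810833751721425,1.9918365560211713]
fe=[((-.088,.032,.01),(293,268)),((-.088,-.032,.01),(357,270)),((.088,-.032,.01),(364,82)),((.03,0,.047),(327,154.5)),((.051,0,.06),(327.5,129))]
fit(p,o,fe,(320.5,93))
a=cv2.imread('pics/w6.png'); cv2.imwrite('pics/w6c.png',cv2.resize(a[20:320,240:420],None,fx=2,fy=2,interpolation=cv2.INTER_CUBIC))
E
```

```text
jack [ 0.61720562 -0.08107042] 1.3174250323113406 res [[-0.4, 2.3], [0.3, 1.0], [0.6, -0.6], [-0.2, -0.5], [-0.2, -0.7]]
saddle [ 0.68718712 -0.07946102] boss [ 0.69318124 -0.07406626  0.084     ] need [0.00599412 0.00539476]
```

View pics/w6c.png

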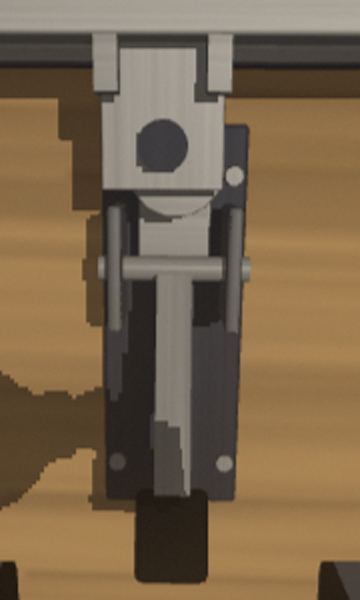

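```bash
python3 - <<'E'
from h import *
O=[180,0,2]
robot.move_to([.554,-.0829,.18],O)
robot.line_to([.554,-.0829,.0945],O,velocity=.12,f_stop=8)
fingers.gripper_to(0.0,40); robot.pause(.1)
p0=np.array(robot.current_tool_pos()); print(p0,robot.current_contact_force(),robot.current_finger_gap())
goal=p0[:2]+[.006,.0054]; c=goal.copy()
cmd=c+[.002,.003]
for i in range(4):
    robot.line_to([cmd[0],cmd[1],.0945],O,velocity=.04,f_stop=25); robot.pause(.1)
    p=np.array(robot.current_tool_pos()); e=goal-p[:2]
    print(cmd,p,e,robot.current_contact_force())
    if np.abs(e).max()<.0008: break
    cmd=cmd+e
fingers.gripper_to(0.65); robot.pause(.1)
p=robot.current_tool_pos()
robot.line_to([p[0],p[1],.2],velocity=.25)
robot.move_to([0.61,-0.08,0.27],[180,0,2]); robot.pause(.2)
p=robot.current_tool_pos();o=robot.current_eef_rot()
a=save('wrist','w7.png'); print(list(p),list(o),robot.current_time_s())
cv2.imwrite('pics/w7c.png',cv2.resize(a[20:320,240:420,::-1],None,fx=2,fy=2,interpolation=cv2.INTER_CUBIC))
E
```

```text
[ 0.55472533 -0.08311755  0.095481  ] [-0.64884549 -0.79298152  4.38997842] 0.3201342631269823
[ 0.56272533 -0.07471755] [ 0.56077827 -0.07860792  0.09522079] [-5.29391125e-05  8.90368287e-04] [-5.91391875 -4.7596683   8.10380098]
[ 0.56267239 -0.07382718] [ 0.56076925 -0.07845703  0.09525479] [-4.39195834e-05  7.39478307e-04] [-6.73656505 -5.65643238  9.58164112]
[np.float64(0.6084256039213671), np.float64(-0.07978972657443173), np.float64(0.2677319751787796)] [np.float64(-179.9590936590317), np.float64(0.2764471739485987), np.float64(2.0063778522445777)] 21.2083
```

View pics/w7c.png

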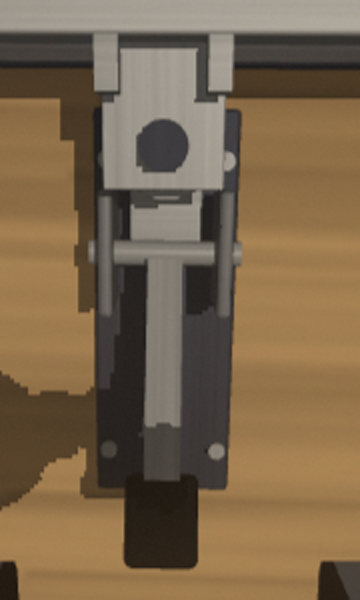

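```bash
python3 - <<'E'
from fit import *
p,o=[0.6084256039213671,-0.07978972657443173,0.2677319751787796],[-179.9590936590317,0.2764471739485987,2.0063778522445777]
q=lambda x,y:(240+x/2,20+y/2)
fe=[((-.088,.032,.01),q(96,487)),((-.088,-.032,.01),q(228,488)),((.088,-.032,.01),q(241,110)),((.088,.032,.01),q(94,108)),((.03,0,.047),q(165,252))]
fit(p,o,fe,q(161.5,146))
E
```

```text
jack [ 0.62309654 -0.07707473] 1.1238511022523785 res [[0.5, 1.0], [-0.5, 1.5], [0.5, -1.0], [-0.6, -1.2], [0.1, 0.4]]
saddle [ 0.69308307 -0.07570177] boss [ 0.69314623 -0.07400417  0.084     ] need [6.31608019e-05 1.69760439e-03]
```

```bash
cat > press.py <<'E'
from h import *
O=[180,0,1.1]; tr=robot.tip_reach
yaw=np.radians(1.1); ax=np.array([np.cos(yaw),np.sin(yaw)]); org=np.array([.6232,-.0772])
def tgt(e,dz=0):
    r=30-110*np.cos(e)-6*np.sin(e)
    z=45+110*np.sin(e)+6*np.cos(e)+11*np.tan(e)
    # r at pad top centre; small shift toward pivot for tip centre
    xy=org+ax*(r/1000+.003)
    return [xy[0],xy[1],z/1000+tr+dz]
def st(tag):
    p=np.array(robot.current_tool_pos()); f=np.array(robot.current_contact_force())
    print(tag,np.round(p,4),'tip z %.4f'%(p[2]-tr),np.round(f,1),round(robot.current_time_s(),2)); return p,f
def press():
    for e in (.4,.3,.2,.1,.0):
        r=robot.line_to(tgt(e,-.002),O,velocity=.05,f_stop=25)
        st(e)
    dz=-.002; last=None
    for i in range(8):
        p,f=st('push')
        if f[2]>20 and p[2]-tr<.058: break
        dz-=.002
        robot.line_to(tgt(0,dz),O,velocity=.03); robot.pause(.1)
    return dz
E
python3 - <<'E'
from press import *
fingers.gripper_to(0.0,40)
robot.move_to(tgt(.5,.04),O); st('above')
print(robot.line_to(tgt(.5,-.008),O,velocity=.05,f_stop=4)); st('contact')
a=save('side','s8.png')
E
python3 - <<'E'
import cv2
a=cv2.imread('pics/s8.png'); cv2.imwrite('pics/s8c.png',cv2.resize(a[170:350,270:470],None,fx=3,fy=3,interpolation=cv2.INTER_CUBIC))
E
```

```text
above [ 0.558  -0.0786  0.167 ] tip z 0.1500 [0.6 0.5 0.9] 22.32
True
contact [ 0.5562 -0.0785  0.1219] tip z 0.1049 [1.7 0.  1.9] 23.12
```

View pics/s8c.png

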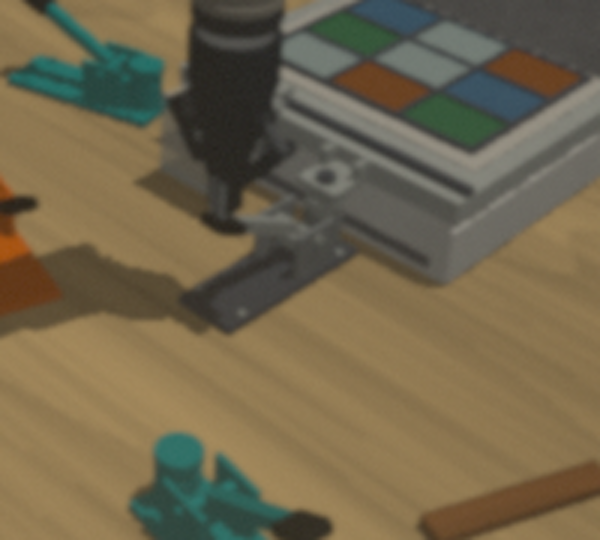

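```bash
python3 - <<'E'
from press import *
print(press())
robot.pause(.2); st('held')
a=save('side','s9.png'); cv2.imwrite('pics/s9c.png',cv2.resize(a[170:350,270:470,::-1],None,fx=3,fy=3,interpolation=cv2.INTER_CUBIC))
E
```

```text
0.4 [ 0.5531 -0.0785  0.1133] tip z 0.0963 [1.  0.1 2.4] 23.52
0.3 [ 0.5497 -0.0787  0.1029] tip z 0.0859 [-0.7 -0.2  9.4] 23.9
0.2 [ 0.5471 -0.0788  0.0912] tip z 0.0742 [-2.8 -0.1 10. ] 24.28
0.1 [ 0.5449 -0.0789  0.0788] tip z 0.0618 [-3.4 -0.5  9.2] 24.68
0.0 [ 0.5439 -0.0789  0.0677] tip z 0.0507 [-8.1 -0.  17.4] 25.07
push [ 0.5439 -0.0789  0.0677] tip z 0.0507 [-8.1 -0.  17.4] 25.07
push [ 0.5439 -0.0789  0.0673] tip z 0.0503 [-10.6   1.4  26. ] 25.42
-0.004
held [ 0.5439 -0.0789  0.0673] tip z 0.0503 [-10.6   1.7  25.4] 25.62
```

View pics/s9c.png

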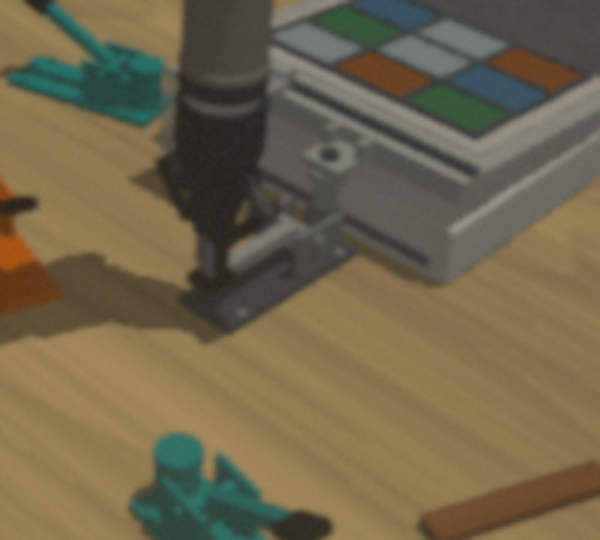

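The handle reached its stop (tip z 50 mm, 25 N) and the lug is visibly raised, with the boss going from row 178 to 155 in the crop. Next I'll release it fully and re-check the alignment.

```bash
python3 - <<'E'
from press import *
for e in (.1,.2,.3,.4,.5): robot.line_to(tgt(e,0.003),O,velocity=.06)
robot.line_to(tgt(.5,.06),O,velocity=.15)
robot.move_to([0.61,-0.08,0.27],[180,0,2]); robot.pause(1.2)
st('view')
p=robot.current_tool_pos();o=robot.current_eef_rot()
a=save('wrist','w10.png'); print(list(p),list(o),robot.current_time_s())
c=cv2.resize(a[20:320,240:420,::-1],None,fx=2,fy=2,interpolation=cv2.INTER_CUBIC)
b=save('side','s10.png'); d=cv2.resize(b[170:350,270:420,::-1],None,fx=2.8,fy=2.8)
cv2.imwrite('pics/w10c.png',np.hstack([c,np.pad(d,((0,600-d.shape[0]),(0,0),(0,0)))]))
E
```

```text
view [ 0.61 -0.08  0.27] tip z 0.2530 [ 0.5 -1.  -0.5] 29.75
[np.float64(0.6100118160000564), np.float64(-0.07999464799894171), np.float64(0.270014740939161)] [np.float64(179.99888522142095), np.float64(-0.0019418518096187918), np.float64(2.0012934299152336)] 29.8
```

View pics/w10c.png

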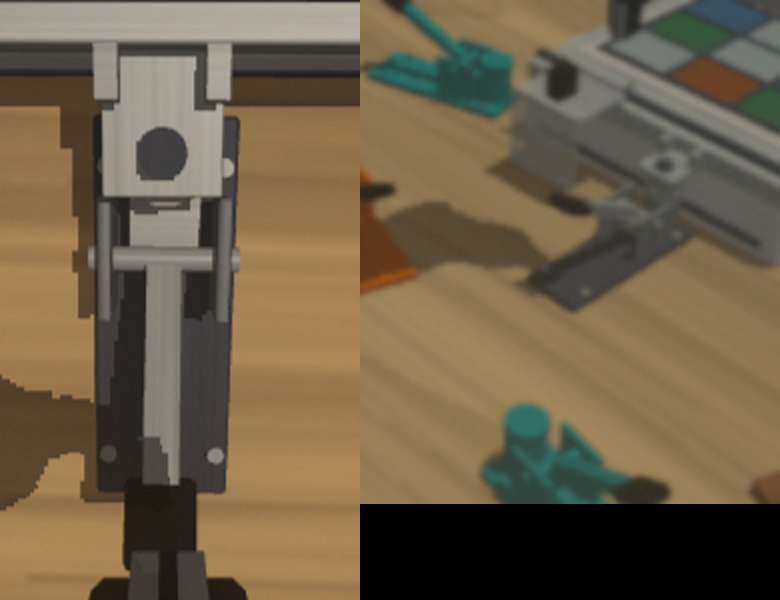

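The handle is fully back up, the guard is still open and the jack hasn't moved. The boss-to-base offsets in the crop match the earlier picture to about a pixel. Now the final press.

```bash
python3 - <<'E'
from press import *
robot.move_to(tgt(.5,.04),O)
print(robot.line_to(tgt(.5,-.008),O,velocity=.05,f_stop=4)); st('contact')
print(press())
robot.pause(.5); st('held')
a=save('side','s11.png'); cv2.imwrite('pics/s11c.png',cv2.resize(a[170:350,230:470,::-1],None,fx=3,fy=3,interpolation=cv2.INTER_CUBIC))
save('top','t11.png')
E
```

```text
True
contact [ 0.5562 -0.0784  0.1219] tip z 0.1049 [ 1.8 -0.6  2.5] 31.2
0.4 [ 0.5531 -0.0786  0.1133] tip z 0.0963 [1.  0.5 3.5] 31.54
0.3 [ 0.5498 -0.0787  0.1029] tip z 0.0859 [-1.  -0.6  9.3] 31.93
0.2 [ 0.547  -0.0788  0.0912] tip z 0.0742 [-2.7 -0.1  9.4] 32.31
0.1 [ 0.545  -0.0789  0.0788] tip z 0.0618 [-3.  -0.3  9. ] 32.7
0.0 [ 0.5439 -0.0789  0.0678] tip z 0.0508 [-8.5  0.6 16.4] 33.09
push [ 0.5439 -0.0789  0.0678] tip z 0.0508 [-8.5  0.6 16.4] 33.09
push [ 0.5439 -0.0789  0.0673] tip z 0.0503 [-10.9   1.1  24.9] 33.44
-0.004
held [ 0.544  -0.0789  0.0673] tip z 0.0503 [-10.5   0.5  25.7] 33.94
```

View pics/s11c.png

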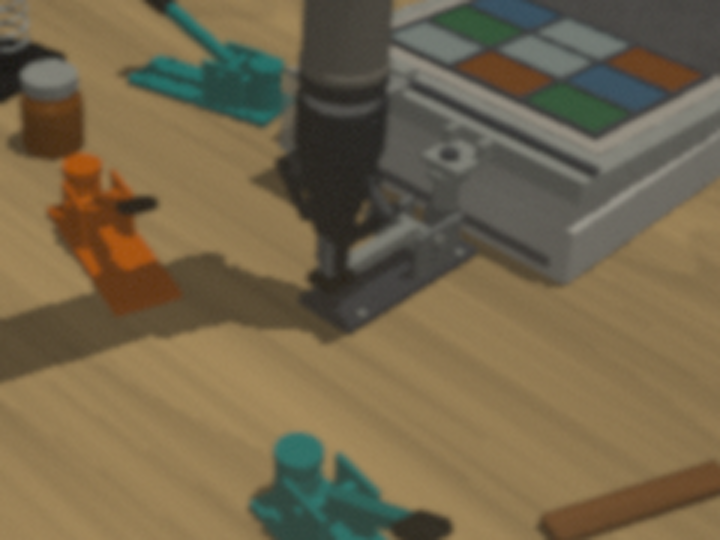

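View pics/t11.png

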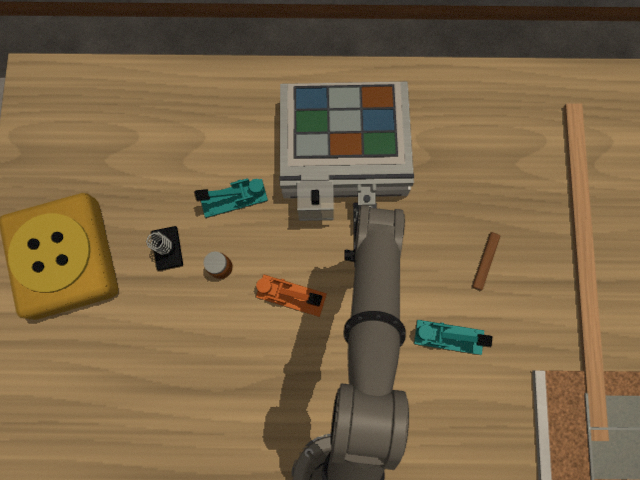

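The handle is held down with the lug raised (boss at 452,153 in the side crop). The guard is open (knob at 315,197 in the top view), and the jar, iron stand and stick are where they started. I'm handing in.

```bash
python3 -c "
from h import *
print(workorder.close_job(),robot.current_time_s())"
```

```text
the job is handed in; nothing more can be done
the job is handed in; nothing more can be done
```

The job is done and handed in at about 34 s; the hand-in gave no verdict.

- **Guard:** I pushed it by its knob to the end stop. Two pushes stopped at the same place, and the pictures show about 129 mm of travel out of 130 mm. It was still open at the end.
- **Jack:** I dragged it in by its handle pad. The first drag left the saddle about 8 mm off. A second drag brought it to about 1.7 mm (along y) from directly below the boss.
- **Test stroke:** I pressed the handle to its stop and the lug rose. I then let go, and the pictures and the next contact height showed it fully back up, with the jack unmoved.
- **Final hold:** The handle is down at its stop (pad top at 50 mm, about 26 N on the tool) and the top is raised on the jack.
- **Bystanders:** The jar, iron stand and stick look unmoved in the last top view.

**Disagreement between cameras:** the top and wrist cameras differed by about 4–6 mm in absolute y. I therefore placed the jack by the boss-to-jack offset measured in single wrist pictures.

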